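Load the drilling jig with frame bars and set the drill guides

ROBOT

A 6-joint arm with a two-finger parallel gripper is mounted at the origin on the work surface. World frame = base frame: x ahead of the robot, y to its left, z up, the work surface at z = 0. Lengths are in m, angles in rad, forces in N, time in s.
With the tool pointing down it reaches from about 0.3 to 0.75 m from the base axis. Payload 8.5 kg.
Tool frame: the origin (TCP) lies at the very end of the fingers, on their centre line; the grasp point (between the pads) lies 19 mm behind it; z points along the fingers, y is the line along which they close (so a half turn about z gives the same grasp; the last joint's range is limited). The gripper opens to 88 mm and grips with 3 to 60 N. Pads are 18 mm wide; open, the fingers measure 123 mm over their backs; the gripper's body (75 mm by 187 mm) begins 45 mm behind the grasp point.
Start: joints at [1.131, 0.381, 1.297, -0, 1.464, -0.215], TCP at [0.123, 0.536, 0.239] pointing down, gripper open.
Joint ranges: [-3.11, 3.11], [-0.89, 2.33], [0.22, 2.48], [-1.42, 4.56], [0.17, 2.85], [-2.88, 2.88]. Speed limits (rad/s): [2.39, 2.39, 3.14, 3.14, 3.14, 3.14].

INTERFACE

Orientations are given as a unit quaternion [w, x, y, z].
In Python, from rig import r gives the robot as it stands.
- The arm moves only by the tool play_rows, never from a script. Its argument "targets" is a list of rows, each a list of 5 numbers: the finger opening in mm, from 0 to 88.1, then the shift along the tool's x, y, z in mm, then the turn about the tool's z in rad. A call has 1 to 5 rows; each row shifts and turns the commanded pose from where the row before left it, along the tool's axes as they then stand; what a row does not reach is not made up. A row lasts 1/8 s, in which the tool goes at most 62.5 mm and 10.7 degrees, less where a joint would pass 70% of its speed; a pose out of reach is approached as far as the arm can. A call with a gripper value outside its range is refused whole. The fingers move at their own pace and stop on an object; "grip_force" is the grip in N (left out, the last holds). Time passes only in rows, so rows that do not move let the fingers close. It gives the time, the measured TCP pose, the force, the opening and the grip force at its end, in the units of the state.
- r.get_obs(): the state, without advancing time (a new reading comes with each control period).
- r.capture(name): name is "scene" or "top"; returns a dict with "image" (420x560x3 uint8, red, green, blue), "mtx" (3x3 intrinsics, pixels), "k1" (the pictures are not rectified: a ray, as slopes to the right and down, at radius r is drawn at 1 + k1 r^2 times it, then the intrinsics apply), "origin" and "rotation" of the camera in the world. Camera axes: x right, y up, looking along -z (the intrinsics and any distortion apply to the point x, -y, -z); pixel columns grow to the right and rows downward; lengths in m; the calibration is good to about 2 mm. A picture is of the moment at which its call begins. There is no depth.
- r.job_done(): hands the job in; it is judged then, once.
The state is a dict: "clock": time; "qpos": joint angles; "dq": joint speeds; "tau": joint torques, N m; "tool_pos": TCP position; "eef_rot": TCP orientation; "wrist_force": force on the tool from outside, world axes, zero at the start; "wrist_torque": the same for the moment, N m; "gripper_width": finger opening in m; "finger_force": force on a finger pad.
Only numpy, scipy, OpenCV 4.12 (cv2) and the standard library are available. Lean on these libraries where they do the work, as an engineer would, in place of code of your own. Each camera call takes 0.05 s, during which the arm holds its last target. There are 200 camera calls.

TASK

Load the drilling jig on the bench: lay every loose aluminium frame bar lengthwise on the raised bed, one bar per lane, each pushed fully home against its lane's side fence (on the left as seen from the robot) and the end stop at the far end. Then, once all bars are home, lay the two thicker drill guide bars across them, one on each pair of side pillars, each pushed fully home against its pillars' back lips (away from the robot) and the end stop on the left pillar, and let go with everything still home. Do not disturb the display box, the motor and the filament spool.

Things in the scene. Friction and masses are not known exactly. Their poses are not given: they have to be found in the camera images.
- jig: Fixed drilling jig: plywood bed 180 (x) by 184 (y) mm, top 25 mm above the bench, with black plastic stops. Origin at bench level under the bed's centre; +x points away from the robot (yawed up to 0.2 rad), +y left, z up. Three lanes along x, open to the robot. An end stop across the far end, 15 mm above the bed, 10 thick, has its near face at x = 80 mm: the bars' far ends must touch it.
- lane0 (a point): Centre of a bar fully home in the leftmost (+y) lane: jig frame (5, 72, 35) mm, axes as the jig's. Each lane has on its +y side a fence 10 mm thick, 7 mm above the bed, from jig x = -70 to 60 mm; the bar must touch the fence's -y face, here at jig y = 82 mm.
- lane1 (a point): The same for the middle lane: jig frame (5, 14, 35) mm; fence face at jig y = 24 mm.
- lane2 (a point): The same for the rightmost lane: jig frame (5, -44, 35) mm; fence face at jig y = -34 mm.
- seat_far (a point): Centre of a drill guide home on the far pair of pillars: jig frame (60, 2, 62) mm, its length along the jig's y. Pillars stand beside the bed: x 41 to 85, y 94 to 118 mm either side, tops 52 mm above the bench. The guide must touch their back lips (10 high and thick, near face x = 75) and the left (+y) pillar's end stop (10 high, 8 thick, face y = 114). Bars that are home pass 7 mm under it.
- seat_near (a point): The same for the near pair of pillars, all 120 mm nearer in jig x: centre (-60, 2, 62) mm, pillars x -79 to -35, lip face x = -45 mm. Either guide may go on either pair.
- bar1: Aluminium extrusion bar with grooved faces, 150 x 20 x 20 mm, about 90 g, lying on the bench. Origin at its centre, x along its length. All bars are alike, any bar may go in any lane, either way round, any face up. Two or three bars are present.
- bar2: Another such bar.
- bar3: Another such bar.
- guide2: The other drill guide, just the same.
- guide1: Drill guide: a thicker plain aluminium bar, 224 x 30 x 20 mm, about 360 g, with three round steel bushes along it, lying flat on the bench. Origin at its centre, x along its length, y across its 30 mm width, z through its 20 mm thickness. Either way round and either face up will do.
- display: Bystander: black display box with a lit screen, 70 x 150 mm, 57 mm high; origin under its centre.
- motor: Bystander: stepper motor 42 x 42 x 40 mm with a shaft up, 62 mm high in all; origin under its centre.
- spool: Bystander: small filament spool lying flat, 90 mm across, 40 mm high; origin under its centre.
There are look-alikes about, which are no part of the job. What is shaped like the bar3 but turquoise is not meant.

How it is judged:
By the outcome, as a careful person would: the job done as asked, in the order asked, and still so for the second after the job is handed in, with the robot touching nothing.
Of bar1, bar2, bar3 only 2 to 3 are there at a start; the rules pass over those that are not, and their reading is None.
At some moment in a run one of bar1, bar2, bar3, guide1, guide2 may be knocked a few centimetres aside while the robot is not near it.
Once in a run the grip may slacken for a moment while it holds something.
It also fails if it takes over 210 s, if anything falls off the work surface, if the arm or the gripper's body presses on something with over 40 N, if the wrist force passes 120 N, or if a joint passes its speed limit or range.

## Working session

There is one attempt and no reset: what is moved stays moved. The work goes in short steps, Python scripts to look and compute and a tool call to move; the robot and the scene stay as the last step left them, time stands still between calls to the robot, and variables do not carry over. Pictures are saved under pics/ and viewed, at most 14 in all, crops included, and the job is handed in when it is done.

Besides the shell and the picture viewer there is one more tool, called after ">>>" as name(argument=value, ...) on one line, values as JSON. play_rows: Moves the arm, as the interface text tells. Its arguments: {"type":"object","properties":{"targets":{"type":"array","items":{"type":"array","items":{"type":"number"}}},"grip_force":{"type":"number"}},"required":["targets"]}

```bash
mkdir -p pics; ls; python3 - <<'E'
from rig import r
import cv2
for n in("scene","top"):
    c=r.capture(n); cv2.imwrite(f"pics/{n}0.png",c["image"][:,:,::-1]); print(n,c["mtx"],c["k1"],c["origin"],c["rotation"])
print(r.get_obs())
E
```

```text
pics
scene [[519.48603868   0.         286.19844019]
 [  0.         519.48603868 208.26711217]
 [  0.           0.           1.        ]] -0.1553444373946462 [ 0.89664754 -0.59238449  1.3398204 ] [0.92127608 0.2411405  0.07160389 0.29660501]
top [[514.00919059   0.         282.45230902]
 [  0.         514.00919059 208.57138854]
 [  0.           0.           1.        ]] 0.03362745348684232 [ 0.34485597 -0.00764297  1.29885749] [-0.70459807 -0.03797929  0.04121919  0.70738965]
{'clock': 0.1, 'qpos': array([ 1.13071635e+00,  3.81102616e-01,  1.29811970e+00,  1.65360857e-05,
        1.46364731e+00, -2.15302068e-01]), 'dq': array([ 0.0021325 , -0.00294654, -0.00163468, -0.00111255, -0.00043423,
        0.00044538]), 'tau': array([ 3.67875575e-03, -4.38647246e+01, -2.24912131e+01,  7.14627234e-02,
        3.40969500e-02, -7.33150227e-05]), 'tool_pos': array([0.12247985, 0.53593299, 0.23823551]), 'eef_rot': array([-2.13285463e-04,  1.12153361e-01,  9.93690704e-01, -6.01868523e-04]), 'wrist_force': array([ 0.62428441,  0.29266138, -0.16530533]), 'wrist_torque': array([ 0.02651454,  0.00691298, -0.0537593 ]), 'finger_force': 0.0, 'gripper_width': 0.08800452137541848}
```

View pics/scene0.png

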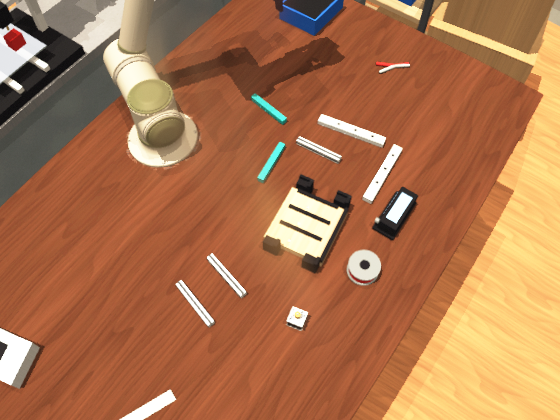

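View pics/top0.png

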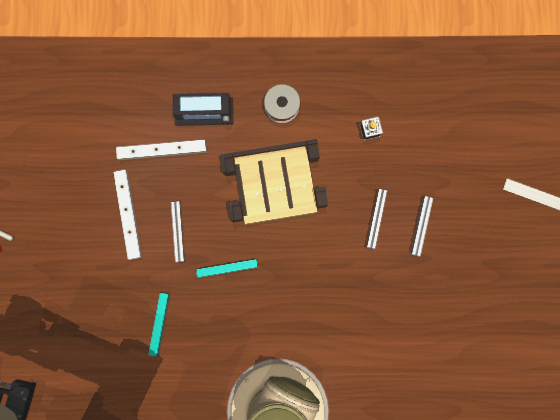

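Scene shows the jig at about (307,225). The top view shows three grooved grey bars at (177,232), (376,219) and (423,226). The white guides with three bushes are at (161,150) and (127,214). The turquoise bars (227,268) and (159,324) and the plain white strip (535,195) are look-alikes. Next I measure.

```bash
cat > h.py <<'E'
from rig import r
import cv2, numpy as np
from scipy.spatial.transform import Rotation as R
def rot(q): q=np.array(q); return R.from_quat(np.r_[q[1:],q[0]]) if q.ndim==1 else R.from_matrix(q)
def world(c,px,z):
    u=cv2.undistortPoints(np.float32(px).reshape(-1,1,2),c["mtx"],np.float32([c["k1"],0,0,0])).reshape(-1,2)
    d=rot(c["rotation"]).apply(np.c_[u[:,0],-u[:,1],-np.ones(len(u))]); o=np.array(c["origin"])
    return o+d*((z-o[2])/d[:,2])[:,None]
def rects(c,mask,z,amin=150):
    out=[]
    for k in cv2.findContours(mask,cv2.RETR_EXTERNAL,cv2.CHAIN_APPROX_NONE)[0]:
        if cv2.contourArea(k)<amin: continue
        w=world(c,k,z)[:,:2]*1000
        (cx,cy),(a,b),t=cv2.minAreaRect(np.float32(w))
        if a<b: a,b,t=b,a,t+90
        out.append((k.reshape(-1,2).mean(0).round(),round(cx,1),round(cy,1),round(a),round(b),round((t+90)%180-90,1)))
    return out
def grey(im,v=130,s=60):
    h=cv2.cvtColor(im,cv2.COLOR_RGB2HSV); m=((h[...,1]<s)&(h[...,2]>v)).astype(np.uint8)*255
    return cv2.morphologyEx(m,cv2.MORPH_CLOSE,np.ones((5,5),np.uint8))
def save(c,name,box=None,f=1):
    im=c["image"]
    if box: x0,y0,x1,y1=box; im=im[y0:y1,x0:x1]
    cv2.imwrite(f"pics/{name}.png",cv2.resize(im,None,fx=f,fy=f,interpolation=cv2.INTER_CUBIC)[:,:,::-1])
def go(x,y,z,a,p=None,q=None):
    """mm, deg of the closing axis. Prints the turn, then the tool shift after that turn."""
    o=r.get_obs(); M=rot(o["eef_rot"]).as_matrix(); p=o["tool_pos"]*1000
    cur=np.degrees(np.arctan2(M[1,1],M[0,1])); d=(a-cur+90)%180-90
    ang=np.radians(cur+d); Y=np.array([np.cos(ang),np.sin(ang)]); X=np.array([-Y[1],Y[0]])
    X=X if M[:2,0]@np.array([-np.sin(np.radians(cur)),np.cos(np.radians(cur))])>0 else -X
    e=np.array([x,y])-p[:2]
    print("turn %.3f (or %.3f)"%(-np.radians(d),-np.radians(d-180*np.sign(d))),"shift x %.1f y %.1f z %.1f"%(X@e,Y@e,p[2]-z),"q6 %.2f"%o["qpos"][5],"t",o["clock"],"yaw",cur.round(1))
E
python3 - <<'E'
from h import *
c=r.capture("top"); 
for x in rects(c,grey(c["image"]),.02): print(x)
h=cv2.cvtColor(c["image"],cv2.COLOR_RGB2HSV)
m=cv2.inRange(h,(12,40,150),(35,190,255)); m[:60]=0
print("bed")
for x in rects(c,m,.025): print(x)
save(c,"jig0",(110,130,345,240),3.4)
cv2.imwrite("pics/m.png",m)
E
```

```text
(array([312., 387.]), 59.8, -75.5, 173, 51, 29.8)
(array([177., 231.]), 433.6, 249.2, 150, 22, 5.1)
(array([422., 226.]), 444.5, -361.7, 151, 21, -14.3)
(array([377., 218.]), 463.4, -248.8, 151, 20, -12.9)
(array([532., 194.]), 523.7, -638.3, 145, 30, 69.2)
(array([127., 214.]), 476.9, 374.5, 225, 32, 11.0)
(array([160., 149.]), 641.2, 293.5, 224, 33, -85.4)
(array([372., 128.]), 695.0, -242.6, 50, 46, 14.0)
(array([200., 103.]), 761.0, 195.7, 102, 37, -89.6)
(array([282., 104.]), 759.5, -12.5, 97, 90, -0.2)
bed
(array([282., 392.]), 48.0, -0.3, 221, 124, 89.7)
(array([275., 185.]), 549.2, 4.0, 184, 170, -80.8)
```

View pics/jig0.png

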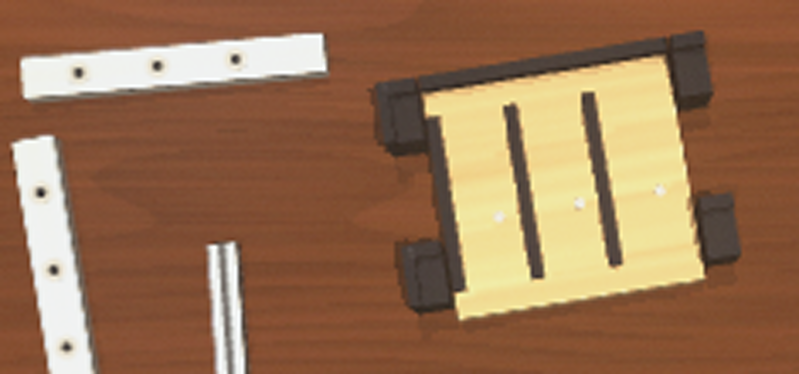

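The crop confirms two white guides with three dark bushes each and a grooved grey bar at crop (225,305). The jig is yawed about +9°.

```bash
cat >> h.py <<'E'
JA=9.2; JO=np.array([554.1,4.8])
def jw(x,y): 
    a=np.radians(JA); return JO+[x*np.cos(a)-y*np.sin(a),x*np.sin(a)+y*np.cos(a)]
def jl(x,y):
    a=np.radians(JA); d=np.array([x,y])-JO; return np.array([d[0]*np.cos(a)+d[1]*np.sin(a),-d[0]*np.sin(a)+d[1]*np.cos(a)])
def gj(x,y,z,a): go(*jw(x,y),z,JA+a)
E
python3 -c "
from h import *
go(433.6,249.2,60,95.1)
# independent check of the jig in the scene view
c=r.capture('scene'); h=cv2.cvtColor(c['image'],cv2.COLOR_RGB2HSV)
m=cv2.inRange(h,(12,40,150),(35,190,255)); m[:,360:]=0
for x in rects(c,m,.025): print(x)
for x in rects(c,grey(c['image']),.02): print(x)
"
```

```text
turn -0.314 (or 2.828) shift x -284.3 y -313.3 z 178.3 q6 -0.22 t 0.15 yaw 77.1
(array([289., 222.]), 517.1, -21.6, 246, 228, 8.8)
(array([143.,  94.]), -244.4, 147.7, 832, 223, -30.9)
(array([148., 408.]), 535.7, -645.8, 143, 34, 68.5)
(array([ 14., 357.]), 149.9, -783.0, 133, 127, 16.9)
(array([296., 318.]), 693.2, -237.0, 54, 46, -77.1)
(array([195., 303.]), 449.7, -362.1, 154, 23, -14.3)
(array([226., 275.]), 467.8, -249.4, 155, 22, -13.1)
(array([364., 267.]), 759.6, -10.0, 103, 91, 77.0)
(array([399., 207.]), 746.9, 212.7, 105, 38, -89.1)
(array([304., 223.]), 549.6, 6.4, 182, 165, -81.0)
(array([382., 173.]), 646.1, 290.6, 234, 33, -84.9)
(array([318., 149.]), 438.1, 244.1, 152, 32, 5.2)
(array([147., 151.]), -1.0, -74.9, 208, 77, -7.6)
(array([351., 130.]), 481.6, 370.9, 226, 44, 11.1)
(array([19., 58.]), -700.6, -19.6, 405, 186, -35.8)
(array([86., 34.]), -623.1, 241.8, 862, 333, -4.4)
```

>>> play_rows(targets=[[60,0,0,0,-0.157],[60,0,0,0,-0.157],[60,-40,-44,0,0],[60,-40,-44,0,0],[60,-40,-44,0,0]])

```text
clock: 0.82
tool_pos: [0.2548, 0.414, 0.2387]
eef_rot: [-0.0, -0.045, 0.999, -0.0]
wrist_force: [0.4, -0.1, 0.1]
gripper_width: 0.0598
finger_force: 0.0
```

>>> play_rows(targets=[[60,-40,-44,10,0],[60,-40,-44,10,0],[60,-40,-44,10,0],[60,-44,-49,10,0],[60,0,0,40,0]])

```text
clock: 1.45
tool_pos: [0.4341, 0.2501, 0.1598]
eef_rot: [0.002, -0.042, 0.999, 0.0]
wrist_force: [-0.3, 0.3, -0.9]
gripper_width: 0.0599
finger_force: 0.0
```

```bash
python3 -c "
from h import *
go(433.6,249.2,10,95.1);print(r.get_obs()['tool_pos'])
c=r.capture('top')
for x in rects(c,grey(c['image']),.02): print(x)
"
```

```text
turn -0.005 (or 3.137) shift x 0.6 y -0.8 z 149.8 q6 -1.37 t 1.45 yaw 94.8
[0.43408129 0.25007555 0.15978543]
(array([296., 378.]), 72.2, -38.1, 225, 83, 60.9)
(array([125., 218.]), 467.2, 377.9, 114, 15, -75.9)
(array([422., 226.]), 444.8, -361.7, 150, 21, -14.4)
(array([377., 218.]), 463.6, -248.9, 150, 20, -12.9)
(array([532., 194.]), 523.7, -638.3, 145, 30, 69.2)
(array([121., 182.]), 557.1, 390.3, 62, 31, 10.9)
(array([160., 149.]), 641.8, 293.5, 224, 31, -85.3)
(array([372., 127.]), 695.4, -242.7, 50, 45, 12.6)
(array([200., 103.]), 761.0, 195.7, 102, 37, -89.6)
(array([282., 104.]), 759.5, -12.5, 97, 90, -0.2)
```

>>> play_rows(targets=[[60,0,0,50,0],[60,0,-1,50,0],[60,0,0,40,0],[60,0,0,9,0],[60,0,0,0,0]])

```text
clock: 2.12
tool_pos: [0.4307, 0.2518, 0.0111]
eef_rot: [0.0, -0.045, 0.999, 0.0]
wrist_force: [0.0, 0.1, -0.2]
gripper_width: 0.0604
finger_force: 0.0
```

>>> play_rows(targets=[[10,0,0,0,0],[10,0,0,0,0],[10,0,0,0,0],[10,0,0,0,0],[10,0,0,0,0]], grip_force=40)

```text
clock: 2.75
tool_pos: [0.4305, 0.2514, 0.0106]
eef_rot: [0.0, -0.045, 0.999, -0.0]
wrist_force: [-1.4, -0.4, 3.5]
gripper_width: 0.0197
finger_force: 40.0
```

>>> play_rows(targets=[[10,0,0,-30,0],[10,0,0,-30,0],[10,0,0,-20,0],[10,0,0,0,0]])

```text
clock: 3.25
tool_pos: [0.4309, 0.2516, 0.0912]
eef_rot: [0.001, -0.045, 0.999, 0.0]
wrist_force: [0.4, 0.3, -0.9]
gripper_width: 0.0193
finger_force: 40.0
```

```bash
python3 -c "
from h import *
gj(-3,66,80,90);print(r.get_obs()['tool_pos'])
"
```

```text
turn -0.071 (or 3.070) shift x -79.2 y -197.4 z 11.2 q6 -1.37 t 3.25 yaw 95.1
[0.43088701 0.2516337  0.09118629]
```

>>> play_rows(targets=[[10,0,0,0,-0.071],[10,-20,-49,0,0],[10,-20,-49,0,0],[10,-20,-49,0,0],[10,-19,-50,0,0]])

```text
clock: 3.88
tool_pos: [0.5401, 0.068, 0.089]
eef_rot: [-0.001, -0.08, 0.997, 0.0]
wrist_force: [1.0, 0.3, -1.7]
gripper_width: 0.0196
finger_force: 40.0
```

>>> play_rows(targets=[[10,0,0,20,0],[10,0,0,20,0],[10,0,0,0,0]])

```text
clock: 4.25
tool_pos: [0.5386, 0.0695, 0.0482]
eef_rot: [-0.002, -0.08, 0.997, 0.0]
wrist_force: [0.2, 0.2, -0.9]
gripper_width: 0.0191
finger_force: 40.0
```

```bash
python3 -c "
from h import *
gj(-3,66,38,90);print(r.get_obs()['tool_pos'],r.get_obs()['gripper_width'])
save(r.capture('top'),'a',(200,120,350,240),5)
"
```

```text
turn -0.001 (or 3.141) shift x -1.9 y -0.4 z 10.2 q6 -1.82 t 4.25 yaw 99.2
[0.53864918 0.06954588 0.04820854] 0.01909336794202272
```

View pics/a.png

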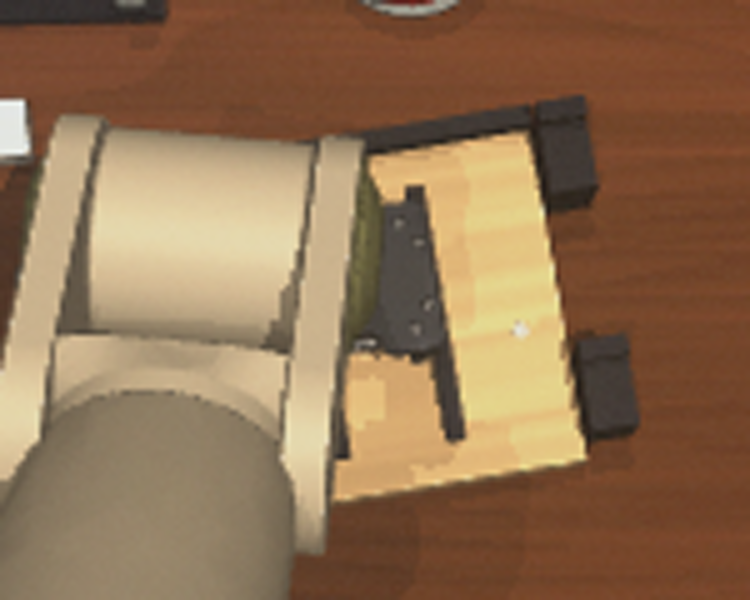

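>>> play_rows(targets=[[10,0,0,6,0],[10,0,0,5,0],[10,0,0,0,0],[10,0,0,0,0]])

```text
clock: 4.8
tool_pos: [0.54, 0.0696, 0.0396]
eef_rot: [0.0, -0.08, 0.997, -0.0]
wrist_force: [0.4, -0.2, -1.0]
gripper_width: 0.0194
finger_force: 40.0
```

>>> play_rows(targets=[[10,0,2,0,0],[10,0,2,0,0],[10,0,1,0,0],[10,0,0,0,0]])

```text
clock: 5.3
tool_pos: [0.5391, 0.0746, 0.0394]
eef_rot: [0.0, -0.08, 0.997, 0.0]
wrist_force: [0.4, 0.4, -1.1]
gripper_width: 0.0193
finger_force: 40.0
```

>>> play_rows(targets=[[10,-2,0,0,0],[10,-2,0,0,0],[10,0,0,0,0]])

```text
clock: 5.68
tool_pos: [0.5432, 0.0752, 0.0393]
eef_rot: [0.0, -0.08, 0.997, 0.0]
wrist_force: [0.2, -0.5, -1.9]
gripper_width: 0.0196
finger_force: 40.0
```

```bash
python3 -c "
from h import *
gj(2,72,35,90);o=r.get_obs();print(o['tool_pos'],o['gripper_width'],o['wrist_force'],jl(*o['tool_pos'][:2]*1000))
"
```

```text
turn -0.000 (or 3.141) shift x -1.5 y 0.8 z 4.3 q6 -1.81 t 5.675 yaw 99.2
[0.54320061 0.0751625  0.03932982] 0.019561751843670098 [ 0.15237899 -0.54507975 -1.9166073 ] [ 0.49046026 71.19998326]
```

>>> play_rows(targets=[[10,0,0,3,0],[10,0,0,0,0],[10,0,1,0,0],[10,0,1,0,0],[10,0,0,0,0]])

```text
clock: 6.3
tool_pos: [0.5428, 0.0754, 0.0362]
eef_rot: [-0.0, -0.08, 0.997, -0.002]
wrist_force: [-0.0, -10.2, -2.7]
gripper_width: 0.0198
finger_force: 40.0
```

>>> play_rows(targets=[[10,-1,0,0,0],[10,-1,0,0,0],[10,0,0,0,0]])

```text
clock: 6.68
tool_pos: [0.5438, 0.0755, 0.0361]
eef_rot: [-0.002, -0.08, 0.997, -0.002]
wrist_force: [-4.1, -12.9, -0.2]
gripper_width: 0.0195
finger_force: 40.0
```

>>> play_rows(targets=[[10,-1,0,0,0],[10,-1,0,0,0],[10,0,0,0.5,0],[10,0,0,0,0]])

```text
clock: 7.18
tool_pos: [0.545, 0.0757, 0.0359]
eef_rot: [-0.002, -0.08, 0.997, -0.002]
wrist_force: [-8.7, -14.7, 5.3]
gripper_width: 0.0196
finger_force: 40.0
```

```bash
python3 -c "
from h import *
gj(2,72,35,90);o=r.get_obs();print(o['tool_pos'],o['gripper_width'],o['wrist_force'],jl(*o['tool_pos'][:2]*1000))
"
```

```text
turn 0.000 (or -3.141) shift x 0.4 y 0.5 z 0.9 q6 -1.80 t 7.175 yaw 99.2
[0.54500075 0.07572844 0.03588286] 0.01962654829600941 [ -8.67215317 -14.74926314   5.27004062] [ 2.3579236  71.47083144]
```

>>> play_rows(targets=[[10,-1,0,0,0],[10,-1,0,0,0],[10,0,0,0,0]])

```text
clock: 7.55
tool_pos: [0.545, 0.0757, 0.0357]
eef_rot: [-0.005, -0.08, 0.997, -0.002]
wrist_force: [-16.4, -16.8, 10.0]
gripper_width: 0.0197
finger_force: 40.0
```

>>> play_rows(targets=[[10,-1,0,0,0],[10,-1,0,0,0],[10,0,0,0,0]])

```text
clock: 7.92
tool_pos: [0.5451, 0.0758, 0.0356]
eef_rot: [-0.007, -0.081, 0.997, -0.002]
wrist_force: [-24.4, -19.2, 15.3]
gripper_width: 0.0197
finger_force: 40.0
```

>>> play_rows(targets=[[10,2.5,-1.5,-1.5,0],[10,0,0,0,0],[40,0,0,0,0],[40,0,0,0,0],[40,0,0,0,0]])

```text
clock: 8.55
tool_pos: [0.5487, 0.0767, 0.0375]
eef_rot: [0.0, -0.08, 0.997, 0.0]
wrist_force: [-0.2, -0.1, -0.3]
gripper_width: 0.0401
finger_force: 0.0
```

>>> play_rows(targets=[[40,0,0,-40,0],[40,0,0,-40,0],[40,0,0,-30,0],[40,60,0,0,0],[40,60,0,0,0]])

```text
clock: 9.18
tool_pos: [0.4287, 0.0573, 0.1475]
eef_rot: [0.001, -0.08, 0.997, -0.0]
wrist_force: [0.0, 0.1, 0.7]
gripper_width: 0.0398
finger_force: 0.0
```

>>> play_rows(targets=[[40,15,-60,0,0],[40,15,-60,0,0],[40,0,-60,0,0],[40,0,-20,0,0],[40,0,0,0,0]])

```text
clock: 9.8
tool_pos: [0.4322, -0.1451, 0.1472]
eef_rot: [-0.0, -0.079, 0.997, 0.0]
wrist_force: [-0.1, 0.2, -0.0]
gripper_width: 0.04
finger_force: 0.0
```

```bash
cat >> h.py <<'E'
def state():
    o=r.get_obs(); print(o['tool_pos'].round(4),o['gripper_width'].round(4),o['wrist_force'].round(1),'jig',jl(*o['tool_pos'][:2]*1000).round(1),'t',o['clock'])
def bars(z=.02):
    c=r.capture('top')
    for x in rects(c,grey(c['image']),z):
        if x[4]<40 and x[0][1]<350: print(x, 'jig',jl(x[1],x[2]).round(1),round(x[5]-JA,1))
    return c
E
python3 -c "
from h import *
state(); c=bars(.045); print(); bars(.02); save(c,'b',(200,120,350,240),5); go(463.5,-248.9,80,77.1)
"
```

```text
Traceback (most recent call last):
  File "h.py", line 40, in state
    o=r.get_obs(); print(o['tool_pos'].round(4),o['gripper_width'].round(4),o['wrist_force'].round(1),'jig',jl(*o['tool_pos'][:2]*1000).round(1),'t',o['clock'])
                                                ^^^^^^^^^^^^^^^^^^^^^^^^
AttributeError: 'float' object has no attribute 'round'
```

```bash
sed -i "s/o\['gripper_width'\].round(4)/round(o['gripper_width'],4)/" h.py
python3 -c "
from h import *
state(); c=bars(.045); print(); bars(.02); save(c,'b',(200,120,350,240),5); go(463.5,-248.9,80,77.1)
"
```

```text
[ 0.4322 -0.1451  0.1472] 0.04 [-0.1  0.2 -0. ] jig [-144.3 -128.5] t 9.8
(array([360., 217.]), 466.3, -203.5, 113, 13, 56.6) jig [-120.  -191.6] 47.4
(array([422., 226.]), 442.5, -354.8, 148, 21, -14.4) jig [-167.7 -337.1] -23.6
(array([532., 194.]), 520.2, -625.9, 142, 30, 69.2) jig [-134.3 -617.2] 60.0
(array([127., 214.]), 474.3, 367.1, 221, 31, 11.1) jig [-20.8 370.4] 1.9
(array([246., 185.]), 548.8, 69.6, 149, 34, 9.1) jig [ 5.1 64.8] -0.1
(array([160., 149.]), 636.1, 287.7, 220, 31, -85.4) jig [126.2 266.2] -94.6
(array([200., 103.]), 752.8, 191.8, 100, 36, -89.6) jig [226.  152.8] -98.8

(array([360., 217.]), 467.5, -206.9, 113, 13, 56.9) jig [-119.3 -195.1] 47.7
(array([422., 226.]), 444.7, -361.8, 150, 21, -14.4) jig [-166.6 -344.4] -23.6
(array([532., 194.]), 523.7, -638.3, 145, 30, 69.2) jig [-132.8 -630. ] 60.0
(array([127., 214.]), 476.9, 374.6, 225, 32, 11.1) jig [-17.1 377.4] 1.9
(array([246., 185.]), 552.8, 71.1, 152, 35, 9.1) jig [ 9.3 65.7] -0.1
(array([160., 149.]), 641.9, 293.5, 224, 31, -85.4) jig [132.8 270.9] -94.6
(array([200., 103.]), 761.0, 195.7, 102, 37, -89.6) jig [234.8 155.4] -98.8
turn 0.386 (or -2.755) shift x -54.3 y -95.8 z 67.2 q6 -2.31 t 9.9 yaw 99.2
```

View pics/b.png

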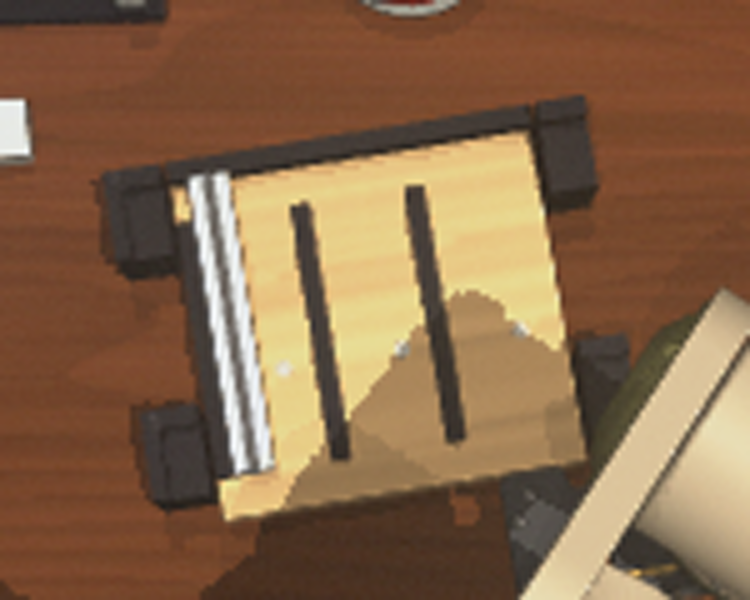

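The bar lies parallel in lane 0 against the fence and the stop (crop x 190–270). Now the second bar.

>>> play_rows(targets=[[60,-18,-48,0,0.18],[60,0,0,0,0.18],[60,0,0,0,0.026],[60,0,0,0,0]])

```text
clock: 10.4
tool_pos: [0.4575, -0.188, 0.1475]
eef_rot: [-0.0, 0.11, 0.994, 0.0]
wrist_force: [0.5, 0.2, 0.9]
gripper_width: 0.0605
finger_force: 0.0
```

```bash
python3 -c "
from h import *
state(); go(463.5,-248.9,10,77.1)
c=r.capture('scene')
for x in rects(c,grey(c['image']),.02):
    if 100<x[3]<240 and x[4]<50: print(x)
"
```

```text
[ 0.4575 -0.188   0.1475] 0.0605 [0.5 0.2 0.9] jig [-126.2 -174.9] t 10.4
turn 0.004 (or -3.138) shift x -19.4 y -58.0 z 137.5 q6 -1.98 t 10.4 yaw 77.3
(array([148., 408.]), 535.7, -645.8, 143, 34, 68.5)
(array([195., 303.]), 449.7, -362.1, 154, 23, -14.3)
(array([226., 275.]), 467.8, -249.4, 155, 22, -13.1)
(array([399., 207.]), 747.6, 212.7, 105, 37, -89.3)
(array([382., 173.]), 646.1, 290.6, 234, 33, -84.9)
(array([352., 130.]), 481.8, 370.5, 225, 43, 11.3)
(array([128., 112.]), -159.9, 5.9, 119, 29, -25.4)
```

>>> play_rows(targets=[[60,-20,-58,0,0],[60,-2,0,40,0],[60,0,0,50,0],[60,0,0,38,0],[60,0,0,9,0]])

```text
clock: 11.08
tool_pos: [0.4653, -0.2497, 0.0088]
eef_rot: [-0.002, 0.112, 0.994, 0.001]
wrist_force: [-0.1, 0.3, 0.0]
gripper_width: 0.0596
finger_force: 0.0
```

>>> play_rows(targets=[[60,0,0,0,0],[10,0,0,0,0],[10,0,0,0,0],[10,0,0,0,0],[10,0,0,0,0]])

```text
clock: 11.7
tool_pos: [0.4661, -0.2509, 0.0106]
eef_rot: [0.0, 0.113, 0.994, -0.0]
wrist_force: [1.0, -0.1, 0.3]
gripper_width: 0.0217
finger_force: 0.0
```

>>> play_rows(targets=[[10,0,0,-30,0],[10,0,0,-30,0],[10,0,0,-20,0],[10,0,0,0,0]])

```text
clock: 12.2
tool_pos: [0.4665, -0.2511, 0.0913]
eef_rot: [0.001, 0.113, 0.994, -0.001]
wrist_force: [-0.5, -0.3, -1.1]
gripper_width: 0.0193
finger_force: 40.0
```

```bash
python3 -c "
from h import *
state(); gj(-4,-49,50,90)
"
```

```text
[ 0.4665 -0.2511  0.0913] 0.0193 [-0.5 -0.3 -1.1] jig [-127.4 -238.6] t 12.2
turn -0.386 (or 2.755) shift x -123.4 y 189.6 z 41.3 q6 -2.06 t 12.2 yaw 77.1
```

>>> play_rows(targets=[[10,0,0,0,-0.18],[10,0,0,0,-0.18],[10,0,0,0,-0.026],[10,-30,47,0,0],[10,-30,47,0,0]])

```text
clock: 12.82
tool_pos: [0.5105, -0.1475, 0.0896]
eef_rot: [-0.0, -0.077, 0.997, 0.0]
wrist_force: [0.8, -0.2, -0.5]
gripper_width: 0.0196
finger_force: 40.0
```

>>> play_rows(targets=[[10,-30,47,0,0],[10,-33,48,0,0],[10,0,0,20,0],[10,0,0,18,0],[10,0,0,0,0]])

```text
clock: 13.45
tool_pos: [0.5565, -0.0443, 0.0508]
eef_rot: [-0.002, -0.079, 0.997, 0.001]
wrist_force: [0.7, -0.3, -0.5]
gripper_width: 0.0193
finger_force: 40.0
```

```bash
python3 -c "
from h import *
state(); gj(-4,-49,36,90)
"
```

```text
[ 0.5565 -0.0443  0.0508] 0.0193 [ 0.7 -0.3 -0.5] jig [ -5.5 -48.8] t 13.45
turn -0.003 (or 3.139) shift x -1.5 y -0.2 z 14.8 q6 -2.02 t 13.45 yaw 99.0
```

Lower until the bed takes it.

>>> play_rows(targets=[[10,0,0,6,0],[10,0,0,4,0],[10,0,0,2,0],[10,0,0,0,0]])

```text
clock: 13.95
tool_pos: [0.5574, -0.0446, 0.0404]
eef_rot: [0.0, -0.08, 0.997, -0.0]
wrist_force: [-0.8, 0.7, -1.7]
gripper_width: 0.0195
finger_force: 40.0
```

>>> play_rows(targets=[[10,0,0,1,0],[10,0,0,1,0],[10,0,0,0,0]])

```text
clock: 14.32
tool_pos: [0.5574, -0.0446, 0.0386]
eef_rot: [0.0, -0.08, 0.997, -0.0]
wrist_force: [-0.4, 0.6, 1.5]
gripper_width: 0.0193
finger_force: 40.0
```

>>> play_rows(targets=[[10,0,2,0,0],[10,0,1.5,0,0],[10,0,1.5,0,0],[10,0,1,0,0],[10,0,0,0,0]])

```text
clock: 14.95
tool_pos: [0.5568, -0.04, 0.0386]
eef_rot: [0.0, -0.08, 0.997, -0.001]
wrist_force: [0.8, -8.7, 1.1]
gripper_width: 0.0192
finger_force: 40.0
```

>>> play_rows(targets=[[10,-2,0.5,0,0],[10,-2,0.5,0,0],[10,-2,0.5,0,0],[10,-1,0.5,0,0],[10,0,0,0,0]])

```text
clock: 15.58
tool_pos: [0.5612, -0.0391, 0.0385]
eef_rot: [-0.003, -0.08, 0.997, -0.003]
wrist_force: [-11.3, -22.0, 7.2]
gripper_width: 0.0195
finger_force: 40.0
```

```bash
python3 -c "
from h import *
state()
"
```

```text
[ 0.5612 -0.0391  0.0385] 0.0195 [-11.3 -22.    7.2] jig [ -0.  -44.5] t 15.575
```

>>> play_rows(targets=[[10,-1,-0.5,0,0],[10,-1,-0.5,0,0],[10,-1,0,0,0],[10,-1,0,0,0],[10,0,0,0,0]])

```text
clock: 16.2
tool_pos: [0.5656, -0.0384, 0.0385]
eef_rot: [-0.002, -0.08, 0.997, -0.002]
wrist_force: [-9.5, -16.2, 5.8]
gripper_width: 0.0191
finger_force: 40.0
```

```bash
python3 -c "
from h import *
state()
"
```

```text
[ 0.5656 -0.0384  0.0385] 0.0191 [ -9.5 -16.2   5.8] jig [  4.5 -44.5] t 16.2
```

>>> play_rows(targets=[[10,-1,0,0,0],[10,-1,0,0,0],[10,-1,0,0,0],[10,-1,0,0,0],[10,0,0,0,0]])

```text
clock: 16.82
tool_pos: [0.5683, -0.038, 0.0385]
eef_rot: [-0.004, -0.08, 0.997, -0.002]
wrist_force: [-15.7, -17.7, 9.7]
gripper_width: 0.0194
finger_force: 40.0
```

```bash
python3 -c "
from h import *
state()
"
```

```text
[ 0.5683 -0.038   0.0385] 0.0194 [-15.7 -17.7   9.7] jig [  7.2 -44.5] t 16.825
```

>>> play_rows(targets=[[10,-1,0,0,0],[10,-1,0,0,0],[10,0,0,0,0]])

```text
clock: 17.2
tool_pos: [0.5684, -0.038, 0.0384]
eef_rot: [-0.006, -0.08, 0.997, -0.002]
wrist_force: [-23.7, -21.5, 15.4]
gripper_width: 0.0195
finger_force: 40.0
```

>>> play_rows(targets=[[10,2.5,-1.5,-1,0],[10,0,0,0,0],[40,0,0,0,0],[40,0,0,0,0],[40,0,0,0,0]])

```text
clock: 17.82
tool_pos: [0.5709, -0.0366, 0.0393]
eef_rot: [0.0, -0.08, 0.997, 0.0]
wrist_force: [-1.6, -0.1, 0.7]
gripper_width: 0.0399
finger_force: 0.0
```

>>> play_rows(targets=[[40,0,0,-40,0],[40,0,0,-40,0],[40,0,0,-30,0],[40,60,0,0,0],[40,50,0,0,0]])

```text
clock: 18.45
tool_pos: [0.4607, -0.0542, 0.1495]
eef_rot: [0.0, -0.08, 0.997, -0.0]
wrist_force: [0.5, -1.2, -0.4]
gripper_width: 0.0401
finger_force: 0.0
```

>>> play_rows(targets=[[40,30,-50,0,0.1],[40,0,-60,0,0.15],[40,0,-60,0,0.15],[40,0,0,0,0]])

```text
clock: 18.95
tool_pos: [0.4386, -0.2315, 0.1492]
eef_rot: [0.0, 0.122, 0.992, -0.0]
wrist_force: [-0.6, -0.1, -0.4]
gripper_width: 0.04
finger_force: 0.0
```

```bash
python3 -c "
from h import *
state(); c=bars(.045); save(c,'c',(200,120,440,270),3.3)
c=r.capture('scene')
for x in rects(c,grey(c['image']),.02):
    if 100<x[3]<240 and x[4]<50: print(x)
go(444.7,-361.8,60,75.6)
"
```

```text
[ 0.4386 -0.2315  0.1492] 0.04 [-0.6 -0.1 -0.4] jig [-151.8 -214.8] t 18.95
(array([532., 194.]), 520.2, -625.9, 142, 30, 69.2) jig [-134.3 -617.2] 60.0
(array([127., 214.]), 474.5, 367.2, 220, 31, 11.0) jig [-20.6 370.5] 1.8
(array([246., 185.]), 548.8, 69.6, 149, 34, 9.1) jig [ 5.1 64.8] -0.1
(array([292., 177.]), 566.3, -37.4, 149, 19, 9.2) jig [  5.3 -43.6] 0.0
(array([160., 149.]), 636.1, 287.7, 220, 31, -85.4) jig [126.2 266.2] -94.6
(array([200., 103.]), 752.8, 191.8, 100, 36, -89.6) jig [226.  152.8] -98.8
(array([148., 408.]), 535.7, -645.8, 143, 34, 68.5)
(array([195., 303.]), 449.7, -362.1, 154, 23, -14.3)
(array([399., 207.]), 747.8, 213.0, 105, 36, -89.1)
(array([382., 173.]), 646.4, 290.7, 234, 32, -84.9)
(array([352., 130.]), 481.9, 370.4, 225, 43, 11.2)
turn 0.011 (or -3.130) shift x -39.2 y -128.1 z 89.2 q6 -2.05 t 19.05 yaw 76.3
```

View pics/c.png

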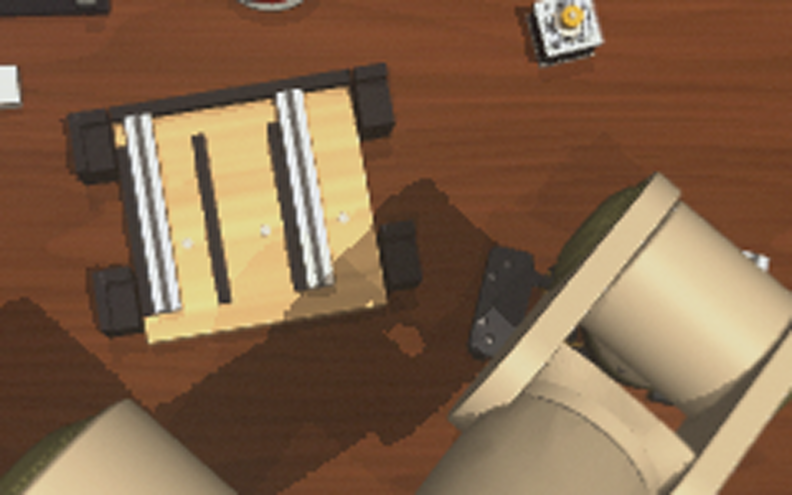

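Lanes 0 and 2 are home (crop 150,215 and 305,190). The third bar is still where it was.

>>> play_rows(targets=[[60,-13,-43,0,0.011],[60,-13,-43,0,0],[60,-15,-42,10,0],[60,0,0,40,0],[60,0,0,40,0]])

```text
clock: 19.68
tool_pos: [0.4479, -0.361, 0.0585]
eef_rot: [0.0, 0.124, 0.992, -0.0]
wrist_force: [-0.1, 0.4, -0.1]
gripper_width: 0.0602
finger_force: 0.0
```

>>> play_rows(targets=[[60,0,0,40,0],[60,0,0,10,0],[60,0,0,0,0]])

```text
clock: 20.05
tool_pos: [0.4478, -0.3617, 0.0099]
eef_rot: [0.0, 0.124, 0.992, 0.0]
wrist_force: [0.6, 0.6, 0.8]
gripper_width: 0.0599
finger_force: 0.0
```

```bash
python3 -c "
from h import *
state(); go(444.7,-361.8,10,75.6)
"
```

```text
[ 0.4478 -0.3617  0.0099] 0.0599 [0.6 0.6 0.8] jig [-163.5 -344.8] t 20.05
turn 0.002 (or -3.139) shift x 3.0 y -0.9 z -0.1 q6 -2.21 t 20.05 yaw 75.7
```

>>> play_rows(targets=[[10,3,0,0,0],[10,0,0,0,0],[10,0,0,0,0],[10,0,0,0,0],[10,0,0,0,0]])

```text
clock: 20.68
tool_pos: [0.4444, -0.3617, 0.0096]
eef_rot: [0.0, 0.125, 0.992, -0.0]
wrist_force: [-1.3, 1.0, 2.4]
gripper_width: 0.0196
finger_force: 40.0
```

>>> play_rows(targets=[[10,0,0,0,0],[10,0,0,-30,0],[10,0,0,-30,0],[10,0,0,-20,0],[10,0,0,0,0]])

```text
clock: 21.3
tool_pos: [0.4447, -0.362, 0.0902]
eef_rot: [0.001, 0.125, 0.992, -0.001]
wrist_force: [0.3, -1.4, -0.7]
gripper_width: 0.0197
finger_force: 40.0
```

```bash
python3 -c "
from h import *
state(); gj(-3,9,50,90)
"
```

```text
[ 0.4447 -0.362   0.0902] 0.0197 [ 0.3 -1.4 -0.7] jig [-166.7 -344.6] t 21.3
turn -0.411 (or 2.730) shift x -163.7 y 353.6 z 40.2 q6 -2.21 t 21.3 yaw 75.6
```

>>> play_rows(targets=[[10,0,0,0,-0.18],[10,0,0,0,-0.18],[10,0,0,0,-0.05],[10,-23,50,0,0],[10,-23,50,0,0]])

```text
clock: 21.92
tool_pos: [0.4736, -0.2543, 0.0879]
eef_rot: [-0.001, -0.079, 0.997, 0.001]
wrist_force: [0.8, 0.6, -0.6]
gripper_width: 0.0193
finger_force: 40.0
```

>>> play_rows(targets=[[10,-23,50,0,0],[10,-23,51,0,0],[10,-24,51,0,0],[10,-24,51,0,0],[10,-24,51,0,0]])

```text
clock: 22.55
tool_pos: [0.55, 0.0158, 0.0881]
eef_rot: [-0.001, -0.079, 0.997, 0.0]
wrist_force: [0.5, -0.8, -1.3]
gripper_width: 0.0195
finger_force: 40.0
```

>>> play_rows(targets=[[10,0,0,20,0],[10,0,0,20,0],[10,0,0,0,0]])

```text
clock: 22.92
tool_pos: [0.5489, 0.0142, 0.0472]
eef_rot: [-0.002, -0.08, 0.997, 0.001]
wrist_force: [-0.3, -0.4, -0.5]
gripper_width: 0.0195
finger_force: 40.0
```

```bash
python3 -c "
from h import *
state(); gj(-3,9,36,90)
"
```

```text
[0.5489 0.0142 0.0472] 0.0195 [-0.3 -0.4 -0.5] jig [-3.6 10.1] t 22.925
turn -0.001 (or 3.140) shift x -0.6 y -1.1 z 11.2 q6 -1.92 t 22.925 yaw 99.1
```

>>> play_rows(targets=[[10,0,0,6,0],[10,0,0,5,0],[10,0,0,1,0],[10,0,0,0,0]])

```text
clock: 23.42
tool_pos: [0.5502, 0.0138, 0.0375]
eef_rot: [0.0, -0.079, 0.997, -0.0]
wrist_force: [-0.4, -0.7, -0.4]
gripper_width: 0.0194
finger_force: 40.0
```

>>> play_rows(targets=[[10,0,0,1,0],[10,0,0,1,0],[10,0,0,0,0]])

```text
clock: 23.8
tool_pos: [0.5501, 0.014, 0.0353]
eef_rot: [-0.0, -0.08, 0.997, 0.0]
wrist_force: [0.6, 0.0, -2.0]
gripper_width: 0.0192
finger_force: 40.0
```

>>> play_rows(targets=[[10,0,2,0.5,0],[10,0,2,0,0],[10,0,1,0,0],[10,0,1,0,0],[10,0,0,0,0]])

```text
clock: 24.42
tool_pos: [0.5495, 0.0177, 0.0349]
eef_rot: [0.0, -0.08, 0.997, -0.002]
wrist_force: [-0.9, -12.9, -2.4]
gripper_width: 0.0193
finger_force: 40.0
```

>>> play_rows(targets=[[10,-2,0,0,0],[10,-2,0,0,0],[10,-2,0,0,0],[10,-1,0,0,0],[10,0,0,0,0]])

```text
clock: 25.05
tool_pos: [0.5551, 0.0186, 0.0347]
eef_rot: [-0.002, -0.08, 0.997, -0.002]
wrist_force: [-5.9, -15.5, 1.1]
gripper_width: 0.0193
finger_force: 40.0
```

```bash
python3 -c "
from h import *
state()
"
```

```text
[0.5551 0.0186 0.0347] 0.0193 [ -5.9 -15.5   1.1] jig [ 3.2 13.5] t 25.05
```

>>> play_rows(targets=[[10,-1,0,0,0],[10,-1,0,0,0],[10,-1,0,0,0],[10,-1,0,0,0],[10,0,0,0,0]])

```text
clock: 25.68
tool_pos: [0.5565, 0.0189, 0.0347]
eef_rot: [-0.005, -0.08, 0.997, -0.002]
wrist_force: [-17.0, -20.3, 7.8]
gripper_width: 0.0195
finger_force: 40.0
```

```bash
python3 -c "
from h import *
state()
"
```

```text
[0.5565 0.0189 0.0347] 0.0195 [-17.  -20.3   7.8] jig [ 4.7 13.5] t 25.675
```

>>> play_rows(targets=[[10,-1,0,0,0],[10,-1,0,0,0],[10,0,0,0,0]])

```text
clock: 26.05
tool_pos: [0.5566, 0.0189, 0.0346]
eef_rot: [-0.007, -0.08, 0.997, -0.002]
wrist_force: [-25.8, -22.1, 14.5]
gripper_width: 0.0197
finger_force: 40.0
```

>>> play_rows(targets=[[10,2.5,-1.5,-1,0],[10,0,0,0,0],[36,0,0,0,0],[36,0,0,0,0],[36,0,0,0,0]])

```text
clock: 26.68
tool_pos: [0.56, 0.0202, 0.036]
eef_rot: [0.0, -0.08, 0.997, -0.0]
wrist_force: [0.7, 0.4, -0.8]
gripper_width: 0.0359
finger_force: 0.0
```

>>> play_rows(targets=[[36,0,0,-40,0],[36,0,0,-40,0],[36,0,0,-30,0],[36,60,0,0,0],[36,30,50,0,0]])

```text
clock: 27.3
tool_pos: [0.4617, 0.0539, 0.1461]
eef_rot: [0.0, -0.077, 0.997, -0.0]
wrist_force: [0.7, 0.3, 0.4]
gripper_width: 0.0358
finger_force: 0.0
```

>>> play_rows(targets=[[60,20,55,0,0],[60,0,60,0,0],[60,0,60,0,0],[60,0,20,0,0],[60,0,0,0,0]])

```text
clock: 27.92
tool_pos: [0.412, 0.2456, 0.1459]
eef_rot: [0.0, -0.081, 0.997, 0.0]
wrist_force: [-0.4, -0.9, 0.3]
gripper_width: 0.06
finger_force: 0.0
```

```bash
python3 -c "
from h import *
state(); c=bars(.045); print(); bars(); save(c,'d',(100,90,340,270),3.3)
go(476.9,374.5,60,101)
"
```

```text
[0.412  0.2456 0.1459] 0.06 [-0.4 -0.9  0.3] jig [-101.8  260.4] t 27.925
(array([129., 231.]), 432.5, 359.6, 110, 19, -73.1) jig [-63.3 369.7] -82.3
(array([532., 194.]), 520.2, -625.9, 142, 30, 69.2) jig [-134.3 -617.2] 60.0
(array([122., 189.]), 536.3, 379.3, 94, 31, 10.9) jig [ 42.3 372.5] 1.7
(array([246., 185.]), 549.1, 68.7, 150, 36, 9.2) jig [ 5.3 63.9] 0.0
(array([270., 181.]), 557.8, 11.8, 151, 36, 9.9) jig [4.8 6.3] 0.7
(array([292., 177.]), 565.4, -37.2, 150, 21, 9.3) jig [  4.4 -43.3] 0.1
(array([160., 149.]), 636.0, 287.6, 220, 31, -85.4) jig [126.1 266.1] -94.6
(array([200., 103.]), 752.8, 191.8, 100, 36, -89.6) jig [226.  152.8] -98.8

(array([130., 230.]), 435.2, 364.8, 113, 19, -74.0) jig [-59.8 374.4] -83.2
(array([532., 194.]), 523.7, -638.3, 145, 30, 69.2) jig [-132.8 -630. ] 60.0
(array([122., 189.]), 540.1, 387.0, 96, 31, 10.9) jig [ 47.3 379.5] 1.7
(array([246., 185.]), 553.2, 70.2, 153, 37, 9.2) jig [ 9.6 64.7] 0.0
(array([270., 181.]), 562.1, 12.2, 154, 37, 9.9) jig [9.1 6. ] 0.7
(array([292., 177.]), 569.8, -37.7, 153, 21, 9.2) jig [  8.7 -44.5] 0.0
(array([160., 149.]), 641.8, 293.5, 224, 31, -85.3) jig [132.7 271. ] -94.5
(array([200., 103.]), 761.0, 195.7, 102, 37, -89.6) jig [234.8 155.4] -98.8
turn -0.033 (or 3.109) shift x -88.2 y 115.7 z 85.9 q6 -1.44 t 28.025 yaw 99.1
```

View pics/d.png

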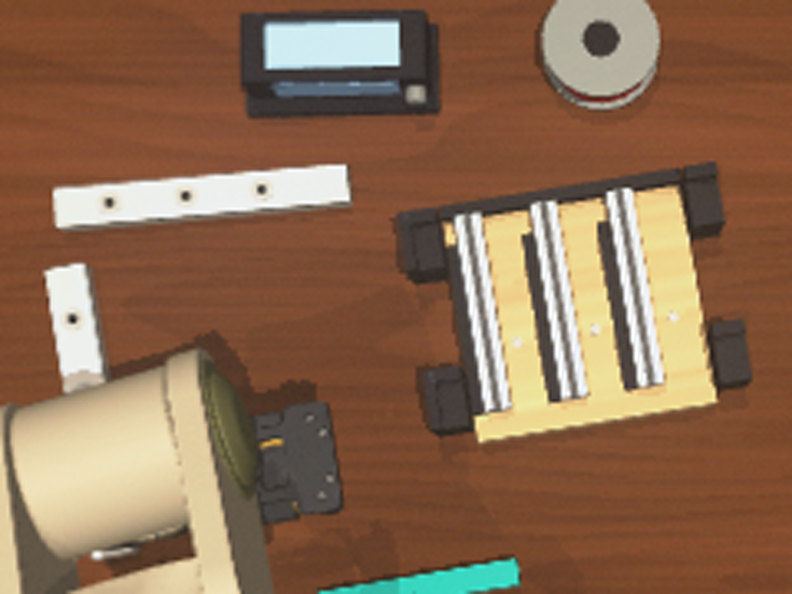

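All three bars are home (crop 485,310; 560,300; 635,285). Now the guide at crop (200,197), for the far pillars.

```bash
python3 -c "
from h import *
go(641.8,293.5,60,4.7)
"
```

```text
turn -1.494 (or 1.648) shift x -30.5 y -232.6 z 85.9 q6 -1.44 t 28.025 yaw 99.1
```

>>> play_rows(targets=[[60,0,0,0,0.183],[60,0,0,0,0.183],[60,0,0,0,0.183],[60,0,0,0,0.183],[60,0,0,0,0.183]])

```text
clock: 28.65
tool_pos: [0.4128, 0.2432, 0.1459]
eef_rot: [0.0, 0.373, 0.928, -0.0]
wrist_force: [-0.3, 0.4, 0.5]
gripper_width: 0.06
finger_force: 0.0
```

>>> play_rows(targets=[[60,0,0,0,0.183],[60,0,0,0,0.183],[60,0,0,0,0.183],[60,0,0,0,0.184],[60,0,0,0,0]])

```text
clock: 29.28
tool_pos: [0.4127, 0.2435, 0.1459]
eef_rot: [0.0, 0.678, 0.735, -0.0]
wrist_force: [-0.1, -0.0, -0.0]
gripper_width: 0.06
finger_force: 0.0
```

>>> play_rows(targets=[[60,7,58,0,0],[60,8,58,0,0],[60,8,58,0,0],[60,7,58,0,0],[60,0,0,40,0]])

```text
clock: 29.9
tool_pos: [0.6468, 0.293, 0.1079]
eef_rot: [0.003, 0.677, 0.736, 0.004]
wrist_force: [-0.5, -0.6, -1.7]
gripper_width: 0.0598
finger_force: 0.0
```

```bash
python3 -c "
from h import *
state(); go(641.8,293.5,7,4.7); bars(); c=r.capture('scene')
for x in rects(c,grey(c['image']),.02):
    if 100<x[3]<240 and x[4]<50: print(x)
"
```

```text
[0.6468 0.293  0.1079] 0.0598 [-0.5 -0.6 -1.7] jig [137.6 269.7] t 29.9
turn 0.003 (or -3.139) shift x 0.9 y -5.0 z 100.9 q6 0.17 t 29.9 yaw 4.8
(array([532., 194.]), 523.7, -638.3, 145, 30, 69.2) jig [-132.8 -630. ] 60.0
(array([246., 185.]), 552.8, 71.1, 152, 35, 9.1) jig [ 9.3 65.7] -0.1
(array([270., 181.]), 562.6, 12.0, 153, 36, 9.3) jig [9.5 5.7] 0.1
(array([292., 177.]), 569.8, -37.6, 153, 21, 9.1) jig [  8.7 -44.4] -0.1
(array([185., 147.]), 647.5, 232.1, 101, 29, -84.8) jig [128.5 209.4] -94.0
(array([201., 103.]), 761.0, 194.5, 100, 37, -89.6) jig [234.6 154.2] -98.8
(array([148., 408.]), 535.7, -645.8, 143, 34, 68.5)
(array([399., 208.]), 747.4, 211.9, 104, 36, -88.5)
(array([382., 173.]), 646.6, 290.7, 234, 32, -85.1)
(array([345., 128.]), 456.0, 365.5, 173, 43, 11.2)
```

>>> play_rows(targets=[[60,0,-4,0,0],[60,0,0,45,0],[60,0,0,40,0],[60,0,0,15,0],[60,0,0,0,0]])

```text
clock: 30.62
tool_pos: [0.6373, 0.2931, 0.007]
eef_rot: [0.0, 0.677, 0.736, 0.0]
wrist_force: [0.2, -0.5, 0.8]
gripper_width: 0.0601
finger_force: 0.0
```

>>> play_rows(targets=[[20,0,0,0,0],[20,0,0,0,0],[20,0,0,0,0],[20,0,0,0,0],[20,0,0,0,0]], grip_force=50)

```text
clock: 31.25
tool_pos: [0.6382, 0.2932, 0.0072]
eef_rot: [0.001, 0.678, 0.735, 0.001]
wrist_force: [3.1, 0.2, 5.5]
gripper_width: 0.0295
finger_force: 50.0
```

>>> play_rows(targets=[[20,0,0,-30,0],[20,0,0,-30,0],[20,0,0,-40,0],[20,0,0,0,0]])

```text
clock: 31.75
tool_pos: [0.6377, 0.2934, 0.1082]
eef_rot: [0.001, 0.677, 0.736, 0.002]
wrist_force: [0.7, -0.3, -3.1]
gripper_width: 0.0291
finger_force: 50.0
```

```bash
python3 -c "
from h import *
state(); gj(54,-4,70,0)
c=r.capture('scene')
for x in rects(c,grey(c['image']),.115):
    if 100<x[3]<260 and x[4]<60: print(x)
"
```

```text
[0.6377 0.2934 0.1082] 0.0291 [ 0.7 -0.3 -3.1] jig [128.7 271.5] t 31.75
turn -0.078 (or 3.063) shift x -275.5 y -74.7 z 38.2 q6 0.18 t 31.75 yaw 4.7
(array([148., 408.]), 561.7, -642.0, 133, 32, 68.5)
(array([381., 159.]), 639.0, 258.9, 168, 40, -80.1)
(array([149., 156.]), 80.2, -122.9, 172, 51, 5.3)
(array([348., 129.]), 502.3, 299.3, 190, 40, 11.3)
```

>>> play_rows(targets=[[20,-55,-15,0,-0.078],[20,-55,-15,0,0],[20,-55,-15,0,0],[20,-55,-15,0,0],[20,-55,-15,0,0]])

```text
clock: 32.42
tool_pos: [0.6008, 0.0088, 0.1034]
eef_rot: [-0.002, 0.648, 0.761, -0.001]
wrist_force: [0.3, -0.4, -2.7]
gripper_width: 0.0293
finger_force: 50.0
```

>>> play_rows(targets=[[20,0,0,15,0],[20,0,0,15,0],[20,0,0,0,0],[20,0,0,0,0]])

```text
clock: 32.92
tool_pos: [0.6025, 0.0113, 0.0757]
eef_rot: [-0.0, 0.648, 0.762, -0.0]
wrist_force: [0.3, -0.4, -2.8]
gripper_width: 0.0293
finger_force: 50.0
```

```bash
python3 -c "
from h import *
state(); gj(54,-4,60,0)
c=r.capture('scene')
for x in rects(c,grey(c['image']),.09):
    if 100<x[3]<260 and x[4]<60: print(x,jl(x[1],x[2]))
"
```

```text
[0.6025 0.0113 0.0757] 0.0293 [ 0.3 -0.4 -2.8] jig [48.9 -1.3] t 32.925
turn 0.001 (or -3.141) shift x -2.7 y 5.1 z 15.7 q6 -0.34 t 32.925 yaw 9.3
(array([148., 408.]), 554.9, -643.0, 135, 33, 68.5) [-102.78132437 -639.59477746]
(array([133., 116.]), -73.6, -27.1, 104, 27, -10.7) [-624.72564347   68.86777466]
```

>>> play_rows(targets=[[20,-3.5,3,0,0],[20,0,0,8,0],[20,0,0,5,0],[20,0,0,0,0],[20,0,0,0,0]])

```text
clock: 33.6
tool_pos: [0.606, 0.0073, 0.0629]
eef_rot: [0.0, 0.648, 0.761, 0.0]
wrist_force: [0.1, 0.0, -2.5]
gripper_width: 0.0298
finger_force: 50.0
```

>>> play_rows(targets=[[20,0,0,1,0],[20,0,0,1,0],[20,0,0,1,0],[20,0,0,0,0]])

```text
clock: 34.1
tool_pos: [0.606, 0.0073, 0.0598]
eef_rot: [-0.0, 0.648, 0.761, -0.0]
wrist_force: [0.1, -0.8, -3.6]
gripper_width: 0.0294
finger_force: 50.0
```

```bash
python3 -c "
from h import *
state()"
```

```text
[0.606  0.0073 0.0598] 0.0294 [ 0.1 -0.8 -3.6] jig [51.6 -5.8] t 34.1
```

>>> play_rows(targets=[[20,0,0,1,0],[20,0,2,0,0],[20,0,2,0,0],[20,0,2,0,0],[20,0,0,0,0]])

```text
clock: 34.72
tool_pos: [0.6122, 0.0083, 0.0592]
eef_rot: [0.0, 0.648, 0.761, 0.0]
wrist_force: [-3.4, -0.4, 4.7]
gripper_width: 0.0293
finger_force: 50.0
```

>>> play_rows(targets=[[20,0,1,0,0],[20,0,1,0,0],[20,0,1,0,0],[20,0,1,0,0],[20,0,0,0,0]])

```text
clock: 35.35
tool_pos: [0.6159, 0.0089, 0.0592]
eef_rot: [0.0, 0.648, 0.761, 0.0]
wrist_force: [-3.0, -0.9, 5.6]
gripper_width: 0.0292
finger_force: 50.0
```

```bash
python3 -c "
from h import *
state()"
```

```text
[0.6159 0.0089 0.0592] 0.0292 [-3.  -0.9  5.6] jig [61.7 -5.9] t 35.35
```

>>> play_rows(targets=[[20,0,1,0,0],[20,0,1,0,0],[20,0,1,0,0],[20,0,0,0,0]])

```text
clock: 35.85
tool_pos: [0.6165, 0.009, 0.0592]
eef_rot: [-0.002, 0.648, 0.761, -0.002]
wrist_force: [-15.9, -3.3, 13.0]
gripper_width: 0.029
finger_force: 50.0
```

```bash
python3 -c "
from h import *
state()"
```

```text
[0.6165 0.009  0.0592] 0.029 [-15.9  -3.3  13. ] jig [62.2 -5.9] t 35.85
```

>>> play_rows(targets=[[20,2,-0.5,-0.5,0],[20,2,0,-0.5,0],[20,2,0,0,0],[20,1,0,0,0],[20,0,0,0,0]])

```text
clock: 36.48
tool_pos: [0.6156, 0.0142, 0.0593]
eef_rot: [-0.001, 0.648, 0.761, -0.003]
wrist_force: [-9.8, -11.0, 4.2]
gripper_width: 0.0297
finger_force: 50.0
```

>>> play_rows(targets=[[20,1,0,0,0],[20,1,0,0,0],[20,1,0,0,0],[20,0,0,0,0]])

```text
clock: 36.98
tool_pos: [0.6152, 0.0168, 0.0593]
eef_rot: [-0.001, 0.648, 0.761, -0.003]
wrist_force: [-10.4, -13.1, 3.8]
gripper_width: 0.0295
finger_force: 50.0
```

```bash
python3 -c "
from h import *
state()"
```

```text
[0.6152 0.0168 0.0593] 0.0295 [-10.4 -13.1   3.8] jig [62.2  2. ] t 36.975
```

>>> play_rows(targets=[[20,1,0,0,0],[20,1,0,0,0],[20,1,0,0,0],[20,0,0,0,0]])

```text
clock: 37.48
tool_pos: [0.6152, 0.0169, 0.0593]
eef_rot: [0.001, 0.649, 0.761, -0.004]
wrist_force: [-8.6, -27.0, 1.3]
gripper_width: 0.0297
finger_force: 50.0
```

```bash
python3 -c "
from h import *
state()"
```

```text
[0.6152 0.0169 0.0593] 0.0297 [ -8.6 -27.    1.3] jig [62.3  2.2] t 37.475
```

>>> play_rows(targets=[[20,-3,-0.5,0,0],[20,0,0,0,0],[45,0,0,0,0],[45,0,0,0,0],[45,0,0,0,0]])

```text
clock: 38.1
tool_pos: [0.6166, 0.0194, 0.0599]
eef_rot: [0.0, 0.648, 0.761, 0.0]
wrist_force: [0.2, -0.5, -0.1]
gripper_width: 0.0447
finger_force: 0.0
```

>>> play_rows(targets=[[45,0,0,-40,0],[45,0,0,-40,0],[45,0,-60,0,0],[45,0,-60,0,0],[45,0,-20,0,0]])

```text
clock: 38.72
tool_pos: [0.4754, -0.003, 0.1401]
eef_rot: [-0.0, 0.648, 0.761, -0.0]
wrist_force: [0.9, -0.3, 1.2]
gripper_width: 0.0452
finger_force: 0.0
```

>>> play_rows(targets=[[45,-60,-10,0,0],[45,-60,0,0,0],[45,-60,0,0,0],[45,0,0,0,0]])

```text
clock: 39.22
tool_pos: [0.4974, -0.186, 0.1397]
eef_rot: [0.001, 0.65, 0.76, 0.0]
wrist_force: [0.1, 0.1, -0.1]
gripper_width: 0.045
finger_force: 0.0
```

```bash
python3 -c "
from h import *
state(); c=bars(.072); print(); bars(); save(c,'e',(100,90,340,270),3.3)
c=r.capture('scene')
for x in rects(c,grey(c['image']),.072):
    if 100<x[3]<260 and x[4]<60: print(x,jl(x[1],x[2]),x[5]-JA)
"
```

```text
[ 0.4974 -0.186   0.1397] 0.045 [ 0.1  0.1 -0.1] jig [ -86.5 -179.2] t 39.225
(array([532., 194.]), 516.5, -612.6, 139, 29, 69.2) jig [-135.8 -603.4] 60.0
(array([126., 214.]), 471.7, 359.2, 216, 30, 11.0) jig [-24.7 363. ] 1.8
(array([200., 103.]), 743.5, 187.4, 98, 34, -88.2) jig [216.2 150. ] -97.4

(array([532., 194.]), 523.7, -638.3, 145, 30, 69.2) jig [-132.8 -630. ] 60.0
(array([126., 214.]), 477.1, 374.8, 225, 31, 11.0) jig [-16.9 377.6] 1.8
(array([200., 103.]), 760.4, 195.6, 103, 36, -88.2) jig [234.2 155.4] -97.4
(array([148., 408.]), 549.9, -643.7, 137, 33, 68.5) [-107.82892253 -639.48636691] 59.3
(array([399., 207.]), 753.3, 181.0, 101, 36, -89.1) [224.80860927 142.08507732] -98.3
(array([351., 130.]), 498.2, 332.6, 217, 41, 11.3) [ -2.77186389 332.52062608] 2.1000000000000014
(array([179.,  96.]), -25.7, 124.1, 108, 38, -37.2) [-553.2677808   210.46446905] -46.400000000000006
```

View pics/e.png

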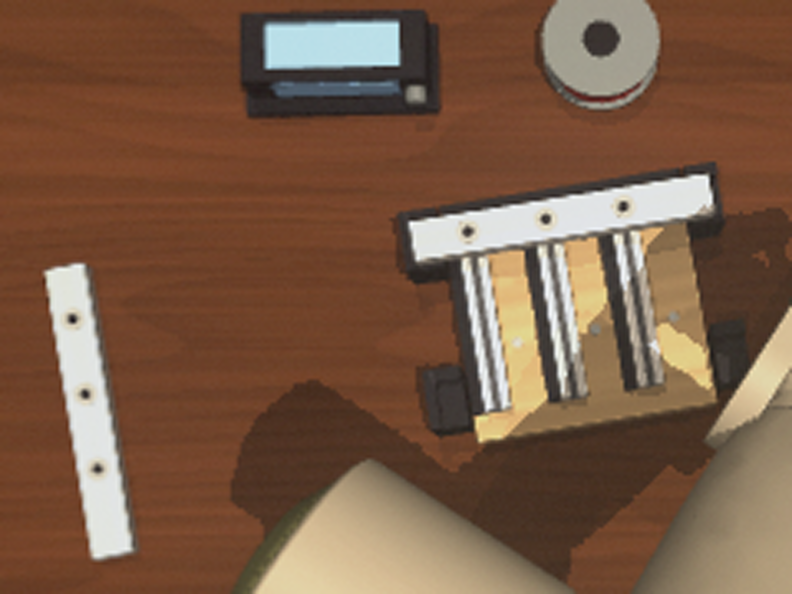

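The far guide is seated flush against the lips and the left stop (crop 565,215), and the bars look unchanged. The last guide is at crop (88,410).

```bash
python3 -c "
from h import *
go(477.1,374.8,140,9.2); go(477.1,374.8,140,101)
c=r.capture('top'); m=(c['image'].min(2)>205).astype(np.uint8)*255; m[:,:216]=0
m=cv2.morphologyEx(m,cv2.MORPH_OPEN,np.ones((7,7),np.uint8))
for x in rects(c,m,.072): print(x,jl(x[1],x[2]),x[5]-JA)
"
```

```text
turn -0.000 (or 3.142) shift x 552.4 y 69.6 z -0.2 q6 -0.74 t 39.375 yaw 9.2
turn 1.539 (or -1.602) shift x 86.9 y -549.9 z -0.2 q6 -0.74 t 39.375 yaw 9.2
(array([253., 158.]), 606.7, 57.4, 39, 30, -89.8) [60.33311802 43.51361707] -99.0
(array([276., 154.]), 615.2, 0.3, 36, 27, 89.8) [ 59.59456045 -14.21085376] 80.6
(array([302., 150.]), 626.1, -64.2, 54, 30, 89.8) [ 60.04200913 -79.6238478 ] 80.6
```

>>> play_rows(targets=[[60,55,7,0,0],[60,55,7,0,0],[60,55,7,0,0],[60,55,7,0,0],[60,55,7,0,0]])

```text
clock: 40.05
tool_pos: [0.4866, 0.0975, 0.1402]
eef_rot: [0.0, 0.648, 0.762, 0.0]
wrist_force: [1.0, 0.5, 0.2]
gripper_width: 0.0602
finger_force: 0.0
```

>>> play_rows(targets=[[60,55,7,0,0],[60,55,7,0,0],[60,55,7,0,0],[60,55,7,0,0],[60,55,7,0,0]])

```text
clock: 40.67
tool_pos: [0.4767, 0.3745, 0.1402]
eef_rot: [0.0, 0.648, 0.762, 0.0]
wrist_force: [0.8, 0.7, 0.1]
gripper_width: 0.06
finger_force: 0.0
```

>>> play_rows(targets=[[60,0,0,0,-0.178],[60,0,0,0,-0.178],[60,0,0,0,-0.178],[60,0,0,0,-0.178],[60,0,0,0,-0.178]])

```text
clock: 41.3
tool_pos: [0.4769, 0.3726, 0.14]
eef_rot: [-0.0, 0.254, 0.967, -0.0]
wrist_force: [0.5, 0.7, 0.2]
gripper_width: 0.0604
finger_force: 0.0
```

>>> play_rows(targets=[[60,0,0,0,-0.178],[60,0,0,0,-0.178],[60,0,0,0,-0.178],[60,0,0,0,-0.178],[60,0,0,0,0]])

```text
clock: 41.92
tool_pos: [0.4772, 0.3724, 0.14]
eef_rot: [-0.0, -0.096, 0.995, 0.0]
wrist_force: [-0.5, -0.0, -0.4]
gripper_width: 0.0598
finger_force: 0.0
```

```bash
python3 -c "
from h import *
state(); go(477.1,374.8,7,101); bars()
c=r.capture('scene')
for x in rects(c,grey(c['image']),.02):
    if 100<x[3]<260 and x[4]<60: print(x)
"
```

```text
[0.4772 0.3724 0.14  ] 0.0598 [-0.5 -0.  -0.4] jig [-17.1 375.2] t 41.925
turn -0.001 (or 3.141) shift x -0.4 y 2.4 z 133.0 q6 -1.29 t 41.925 yaw 101.0
(array([130., 237.]), 419.7, 363.8, 105, 31, 10.7) jig [-75.3 375.9] 1.5
(array([532., 194.]), 523.7, -638.3, 145, 30, 69.2) jig [-132.8 -630. ] 60.0
(array([200., 103.]), 761.0, 195.7, 102, 37, -89.6) jig [234.8 155.4] -98.8
(array([148., 408.]), 535.7, -645.8, 143, 34, 68.5)
(array([399., 207.]), 747.0, 212.8, 106, 38, -89.0)
(array([150., 156.]), 19.2, -84.6, 188, 58, 7.2)
(array([351., 130.]), 481.9, 370.3, 225, 43, 11.2)
```

>>> play_rows(targets=[[60,0,2,45,0],[60,0,0,45,0],[60,0,0,35,0],[60,0,0,8,0],[60,0,0,0,0]])

```text
clock: 42.65
tool_pos: [0.4782, 0.3739, 0.0075]
eef_rot: [0.0, -0.095, 0.995, 0.0]
wrist_force: [-0.5, -0.3, -0.1]
gripper_width: 0.0597
finger_force: 0.0
```

>>> play_rows(targets=[[20,0,0,0,0],[20,0,0,0,0],[20,0,0,0,0],[20,0,0,0,0],[20,0,0,0,0]])

```text
clock: 43.28
tool_pos: [0.4782, 0.3738, 0.0075]
eef_rot: [0.0, -0.095, 0.995, 0.0]
wrist_force: [-1.7, 0.1, 5.4]
gripper_width: 0.0296
finger_force: 50.0
```

>>> play_rows(targets=[[20,0,0,-30,0],[20,0,0,-30,0],[20,0,0,-50,0],[20,0,0,0,0]])

```text
clock: 43.78
tool_pos: [0.4791, 0.3741, 0.1196]
eef_rot: [0.003, -0.096, 0.995, 0.001]
wrist_force: [1.0, 0.6, -5.0]
gripper_width: 0.0294
finger_force: 50.0
```

```bash
python3 -c "
from h import *
state(); gj(-70,-5,118,0); bars(.13)
"
```

```text
[0.4791 0.3741 0.1196] 0.0294 [ 1.   0.6 -5. ] jig [-15.  376.5] t 43.775
turn -1.540 (or 1.602) shift x 381.5 y 55.0 z 1.6 q6 -1.29 t 43.775 yaw 101.0
(array([100., 224.]), 441.4, 396.6, 58, 29, 51.7) jig [-48.6 404.8] 42.5
(array([532., 194.]), 508.3, -584.0, 133, 28, 69.2) jig [-139.3 -573.9] 60.0
(array([108., 172.]), 558.1, 389.5, 64, 31, 12.7) jig [ 65.5 379.1] 3.5
(array([200., 103.]), 725.2, 178.3, 94, 34, 90.0) jig [196.6 143.9] 80.8
```

>>> play_rows(targets=[[20,0,0,0,0.178],[20,0,0,0,0.178],[20,0,0,0,0.178],[20,0,0,0,0.178],[20,0,0,0,0.178]])

```text
clock: 44.45
tool_pos: [0.4769, 0.3729, 0.1141]
eef_rot: [-0.002, 0.345, 0.939, -0.002]
wrist_force: [-0.9, 0.2, -4.3]
gripper_width: 0.0293
finger_force: 50.0
```

>>> play_rows(targets=[[20,0,0,0,0.178],[20,0,0,0,0.178],[20,0,0,0,0.178],[20,0,0,0,0.178],[20,0,0,0,0]])

```text
clock: 45.08
tool_pos: [0.4771, 0.3731, 0.1146]
eef_rot: [-0.001, 0.648, 0.762, -0.002]
wrist_force: [-0.2, 0.6, -5.0]
gripper_width: 0.0295
finger_force: 50.0
```

```bash
python3 -c "
from h import *
state(); gj(-70,-5,118,0)
"
```

```text
[0.4771 0.3731 0.1146] 0.0295 [-0.2  0.6 -5. ] jig [-17.1 375.8] t 45.075
turn 0.001 (or -3.141) shift x -380.8 y -52.9 z -3.4 q6 0.31 t 45.075 yaw 9.3
```

>>> play_rows(targets=[[20,-54,-7,0,0],[20,-54,-7,0,0],[20,-54,-8,0,0],[20,-54,-8,0,0],[20,-54,-8,0,0]])

```text
clock: 45.7
tool_pos: [0.4828, 0.0993, 0.116]
eef_rot: [-0.001, 0.647, 0.763, -0.001]
wrist_force: [0.7, -1.0, -4.8]
gripper_width: 0.0297
finger_force: 50.0
```

>>> play_rows(targets=[[20,-55,-8,0,0],[20,-55,-7,0,0],[20,0,0,15,0],[20,0,0,10,0],[20,0,0,0,0]])

```text
clock: 46.32
tool_pos: [0.4855, -0.0093, 0.0909]
eef_rot: [-0.001, 0.647, 0.762, -0.001]
wrist_force: [0.1, -0.6, -3.7]
gripper_width: 0.0297
finger_force: 50.0
```

```bash
python3 -c "
from h import *
state(); gj(-68,-5,60,0); c=r.capture('top')
m=(c['image'].min(2)>205).astype(np.uint8)*255; m[:,:216]=0;m[:140]=0
for x in rects(c,m,.10): print(x,jl(x[1],x[2]),x[5]-JA)
"
```

```text
[ 0.4855 -0.0093  0.0909] 0.0297 [ 0.1 -0.6 -3.7] jig [-70.  -3.] t 46.325
turn 0.002 (or -3.140) shift x -2.0 y 2.0 z 30.9 q6 -0.43 t 46.325 yaw 9.3
(array([269., 155.]), 607.2, 15.9, 217, 28, -80.8) [54.19161686  2.46752148] -90.0
```

>>> play_rows(targets=[[20,-2,2,15,0],[20,0,0,10,0],[20,0,0,4,0],[20,0,0,0,0],[20,0,0,0,0]])

```text
clock: 47.0
tool_pos: [0.4886, -0.0117, 0.0631]
eef_rot: [0.0, 0.648, 0.761, 0.0]
wrist_force: [0.3, 0.2, -4.2]
gripper_width: 0.0297
finger_force: 50.0
```

```bash
python3 -c "
from h import *
state()"
```

```text
[ 0.4886 -0.0117  0.0631] 0.0297 [ 0.3  0.2 -4.2] jig [-67.3  -5.8] t 47.0
```

>>> play_rows(targets=[[20,0,0,2,0],[20,0,0,2,0],[20,0,0,0.5,0],[20,0,2,0,0],[20,0,2,0,0]])

```text
clock: 47.62
tool_pos: [0.4913, -0.0112, 0.0594]
eef_rot: [-0.001, 0.648, 0.761, -0.001]
wrist_force: [-10.4, -2.2, 13.6]
gripper_width: 0.0293
finger_force: 50.0
```

>>> play_rows(targets=[[20,0,2,0,0],[20,0,1,0,0],[20,0,1,0,0],[20,0,1,0,0],[20,0,0,0,0]])

```text
clock: 48.25
tool_pos: [0.4963, -0.0103, 0.0594]
eef_rot: [-0.001, 0.648, 0.761, -0.001]
wrist_force: [-9.2, -1.2, 13.1]
gripper_width: 0.0292
finger_force: 50.0
```

```bash
python3 -c "
from h import *
state()"
```

```text
[ 0.4963 -0.0103  0.0594] 0.0292 [-9.2 -1.2 13.1] jig [-59.4  -5.7] t 48.25
```

>>> play_rows(targets=[[20,0,1,-0.7,0],[20,0,1,0,0],[20,0,1,0,0],[20,0,1,0,0],[20,0,0,0,0]])

```text
clock: 48.88
tool_pos: [0.498, -0.0101, 0.0595]
eef_rot: [-0.003, 0.648, 0.762, -0.003]
wrist_force: [-19.3, -7.1, 16.2]
gripper_width: 0.0291
finger_force: 50.0
```

```bash
python3 -c "
from h import *
state()"
```

```text
[ 0.498  -0.0101  0.0595] 0.0291 [-19.3  -7.1  16.2] jig [-57.7  -5.7] t 48.875
```

>>> play_rows(targets=[[20,2,-1,-1,0],[20,2,0,-0.5,0],[20,2,0,0,0],[20,1,0,0,0],[20,1,0,0,0]])

```text
clock: 49.5
tool_pos: [0.4967, -0.0024, 0.0596]
eef_rot: [-0.002, 0.648, 0.761, -0.002]
wrist_force: [-8.7, -7.5, -3.5]
gripper_width: 0.0293
finger_force: 50.0
```

>>> play_rows(targets=[[20,1,0,0,0],[20,1,0,0,0],[20,0,0,0,0],[20,0,0,0,0]])

```text
clock: 50.0
tool_pos: [0.4966, -0.0014, 0.0596]
eef_rot: [-0.002, 0.648, 0.762, -0.003]
wrist_force: [-8.9, -12.4, -5.3]
gripper_width: 0.0294
finger_force: 50.0
```

```bash
python3 -c "
from h import *
state()"
```

```text
[ 0.4966 -0.0014  0.0596] 0.0294 [ -8.9 -12.4  -5.3] jig [-57.8   3. ] t 50.0
```

>>> play_rows(targets=[[20,1,0,0.7,0],[20,1,0,0.3,0],[20,1,0,0,0],[20,0,0,0,0]])

```text
clock: 50.5
tool_pos: [0.4966, -0.0013, 0.0596]
eef_rot: [0.001, 0.648, 0.762, -0.005]
wrist_force: [-13.7, -31.9, 3.8]
gripper_width: 0.0297
finger_force: 50.0
```

```bash
python3 -c "
from h import *
state()"
```

```text
[ 0.4966 -0.0013  0.0596] 0.0297 [-13.7 -31.9   3.8] jig [-57.7   3.2] t 50.5
```

Home on both faces. Ease off, release, and retreat.

>>> play_rows(targets=[[20,-3.5,-0.5,0,0],[20,0,0,0,0],[45,0,0,0,0],[45,0,0,0,0],[45,0,0,0,0]])

```text
clock: 51.12
tool_pos: [0.4987, -0.0004, 0.0597]
eef_rot: [0.0, 0.648, 0.761, 0.0]
wrist_force: [-1.1, 0.4, 0.7]
gripper_width: 0.0449
finger_force: 0.0
```

>>> play_rows(targets=[[45,0,0,-40,0],[45,0,0,-40,0],[45,0,0,-30,0],[45,-50,-30,0,0],[45,-60,0,0,0]])

```text
clock: 51.75
tool_pos: [0.4854, -0.1142, 0.1703]
eef_rot: [0.0, 0.648, 0.762, 0.0]
wrist_force: [-0.1, 0.5, 0.7]
gripper_width: 0.0453
finger_force: 0.0
```

>>> play_rows(targets=[[45,-60,0,0,0],[45,-60,0,-10,0],[45,-60,0,-10,0],[45,0,0,0,0]])

```text
clock: 52.25
tool_pos: [0.5151, -0.2952, 0.1895]
eef_rot: [0.001, 0.65, 0.76, -0.0]
wrist_force: [-0.0, 1.1, 0.5]
gripper_width: 0.045
finger_force: 0.0
```

```bash
python3 -c "
from h import *
state(); c=r.capture('top'); save(c,'f',(205,115,335,225),6)
m=(c['image'].min(2)>205).astype(np.uint8)*255; m[:,:216]=0;m[:130]=0
m=cv2.morphologyEx(m,cv2.MORPH_OPEN,np.ones((7,7),np.uint8))
for x in rects(c,m,.072): print(x,jl(x[1],x[2]).round(1),round(x[5]-JA,1))
save(r.capture('scene'),'g',(230,150,430,290),4)
"
```

```text
[ 0.5151 -0.2952  0.1895] 0.045 [-0.   1.1  0.5] jig [ -86.4 -289.9] t 52.25
(array([271., 204.]), 492.9, 13.9, 38, 27, 89.8) [-59.   18.8] 80.6
(array([253., 158.]), 606.7, 57.4, 39, 30, -89.8) [60.3 43.5] -99.0
(array([276., 154.]), 615.2, 0.3, 36, 27, 89.8) [ 59.6 -14.2] 80.6
(array([303., 150.]), 626.1, -64.2, 54, 30, 89.8) [ 60.  -79.6] 80.6
```

View pics/f.png

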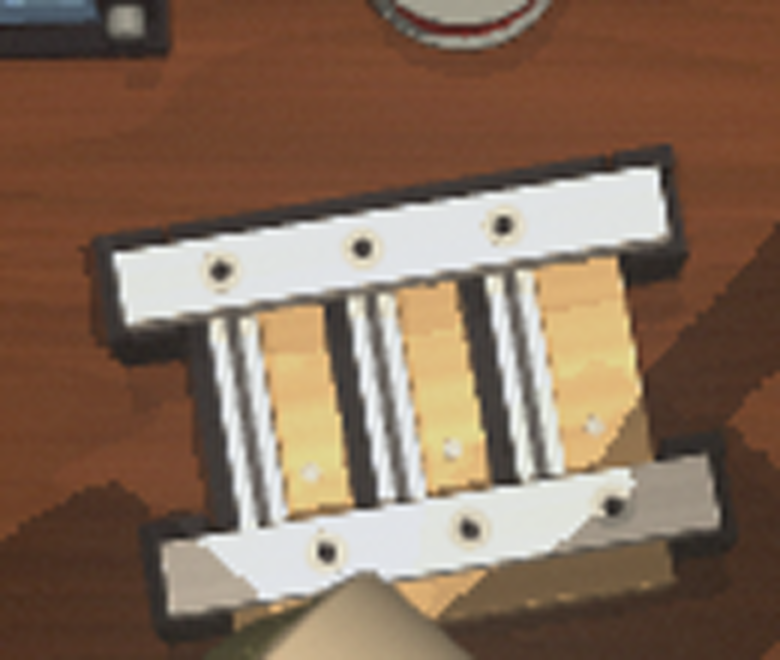

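View pics/g.png

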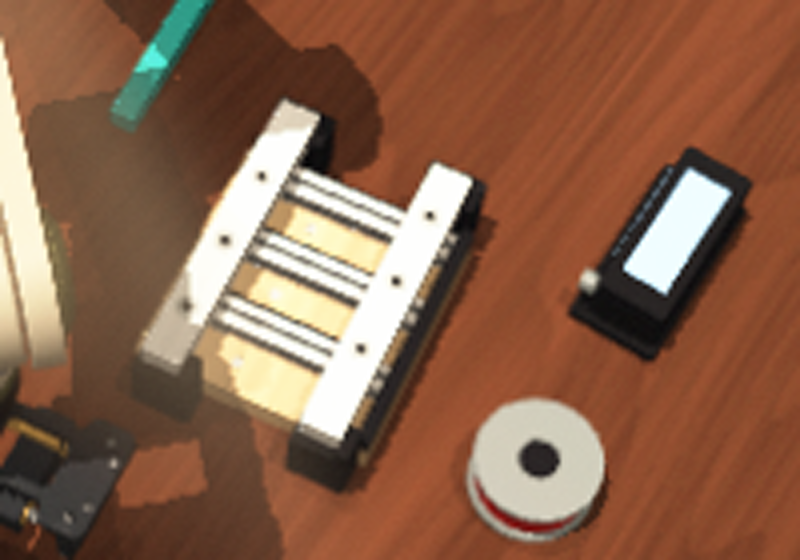

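Both guides sit parallel and flush with their lips and left stops: the far one runs about (115,252)–(660,165) and the near one (160,545)–(712,455). The bars under them are home and the bystanders are untouched.

```bash
python3 -c "
from rig import r
print(r.job_done())"
```

```text
the job is handed in; nothing more can be done
None
```

All three bars and then both drill guides were pushed home and released, and the job was handed in after about 52 s of robot time; the final pictures show everything still home and the display box, motor and spool untouched, but the hand-in returned no verdict.

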